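# Scan the code label on the box of black olives

### The job

Pick up the handheld code scanner by its handle, gripping it with no more than 30 N, point its window at the middle of the bar-code label on the box of black olives from about 10 cm away, facing the label as squarely as its level handle allows, and hold it still there for a good second. Then set the scanner back down on its feet in the middle of its pad, without dropping it, and let go. Do not shift the olive boxes or knock over a bottle.

Things in the scene. Friction and masses are not known exactly. Their poses are not given: they have to be found in the camera images.
- scanner: orange and black handheld scanner, 0.2 kg, 185 x 53 x 96 mm, on two feet. Origin: middle of its underside; x forward along the handle, z up. The black handle is a level bar 32 mm wide (y), x = -67 to 30, z = 40 to 70 mm, open below between the feet: grip it from above across y near x = -10, z = 55 mm. The orange front barrel (50 wide, x = 23 to 93, top z = 96 mm) dips 55 degrees.
- window (a point): centre of the red window at the front end of the scanner's barrel, at x = 79, y = 0, z = 29 mm in the scanner's frame; its z axis is the scanner's line of sight (pointing out of the window: forward and 55 degrees down when the scanner stands level), its y axis is the scanner's y
- pad: the scanner's black rubber pad with a blue stripe at either end, fixed, 210 x 120 mm (its x, y), 6 mm thick; origin at the centre of its underside, z up
- black_box: clear plastic box of black olives with closed lid, 166 x 140 x 47 mm, 0.5 kg, loose; origin at the centre of its underside, z up
- black_label (a point): centre of the white bar-code label, 44 x 64 mm (its x, y), lying flat on the lid of the box of black olives, 48 mm above the underside of the box; z is the label's outward normal (up)
- green_box: clear plastic box of green olives of the same size with the same kind of label, loose; origin at the centre of its underside
- bottle_a: full glass oil bottle, 55 x 55 x 194 mm, loose, standing on the bench; origin at the centre of its underside, z up
- bottle_b: another such oil bottle

How it is judged:
By the outcome, as a careful person would: the job done as asked, in the order asked, and still so for the second after the job is handed in, with the robot touching nothing.
It also fails if it takes over 48 s, if anything falls off the work surface, if the arm or the gripper's body presses on something with over 40 N, if the wrist force passes 120 N, or if a joint passes its speed limit or range.

### The arm

A 6-joint arm with a two-finger parallel gripper is mounted at the origin on a cart in front of the work surface, level with it; the furniture and walls round the work are solid. World frame = base frame: x ahead of the robot, y to its left, z up, the work surface at z = 0. Lengths are in m, angles in degrees, forces in N, time in s.
With the tool pointing down it reaches from about 0.35 to 0.875 m from the base axis. Payload 4.2 kg.
Tool frame: the origin (TCP) lies at the very end of the fingers, on their centre line; the grasp point (between the pads) lies 19 mm behind it; z points along the fingers, y is the line along which they close (so a half turn about z gives the same grasp; the last joint's range is limited). The gripper opens to 87 mm and grips with 3 to 60 N. Pads are 19 mm wide; open, the fingers measure 117 mm over their backs; the gripper's body (75 mm by 190 mm) begins 51 mm behind the grasp point.
Start: joints at [-62.189, 22.042, 0.453, 0, -68.411, -14.817], TCP at [0.141, -0.609, 0.223] pointing down, gripper open.
Joint ranges: [-179.83, 179.83], [-69.29, 118.12], [-61.27, 80.66], [-181.25, 117.63], [-171.15, -9.14], [-177.46, 177.46]. Speed limits (degrees/s): [159.86, 159.86, 180, 180, 180, 180].

### API

Orientations are given as a 3x3 rotation matrix whose columns are the frame's x, y, z axes.
In Python, from station import r gives the robot as it stands.
- The arm moves only by the tool jog_arm, never from a script. Its argument "plan" is text: rows parted by semicolons, each of 7 numbers parted by spaces: the shift along the tool's x, y, z normalised to -1 to 1, where 1 is 0.025 m, then the turn, a rotation vector about the tool's x, y, z normalised to -1 to 1, where 1 is 8 degrees, then the closure, from -1 (fully open) to 1 (shut). A call has exactly 10 rows; each row shifts and turns the commanded pose from where the row before left it, along the tool's axes as they then stand; what a row does not reach is not made up. A row lasts 1/10 s, in which the tool goes at most 50 mm and 8.59 degrees, less where a joint would pass 70% of its speed; a pose out of reach is approached as far as the arm can. A call with a number of a shift or a turn outside -1 to 1 is refused whole. A call with a gripper value outside its range is refused whole. The fingers move at their own pace and stop on an object; the grip force is fixed at half the most. Time passes only in rows, so rows that do not move let the fingers close, or fill a call up. It gives the time, the measured TCP pose, the force, the opening and the grip force at its end, in the units of the state.
- r.sense(): the state, without advancing time (a new reading comes with each control period).
- r.capture(name): name is "scene" or "top" or "wrist"; returns (picture, depth): 384x512x3 uint8, red, green, blue; 384x512 float32, m along the optical axis (not along the pixel's ray), 0 where there is no reading.
- r.get_calibration(name): a dict with "mtx" (3x3 intrinsics, pixels), "distortion" ([k1, k2, p1, p2, k3] as OpenCV has them; the pictures are not rectified), "extrinsics" (4x4, takes a point from camera to world coordinates). Camera axes: x right, y up, looking along -z (the intrinsics and any distortion apply to the point x, -y, -z); pixel columns grow to the right and rows downward; lengths in m; the calibration is good to about 2 mm. A picture is of the moment at which its call begins: read the wrist's pose just before it. get_calibration takes no time and is no camera call; for the wrist camera it gives the pose at the moment of the call.
- r.finish_job(): hands the job in; it is judged then, once.
The state is a dict: "time_s": time; "joints": joint angles; "joint_velocities": joint speeds; "effort": joint torques, N m; "tcp_pos": TCP position; "ee_rot": TCP orientation; "wrist_force": force on the tool from outside, world axes, zero at the start; "moment": the same for the moment, N m; "gripper_width": opening from 0.0 (shut) to 1.0 (fully open); "gripper_force": force on a finger pad.
Only numpy, scipy, OpenCV 4.12 (cv2) and the standard library are available. Lean on these libraries where they do the work, as an engineer would, in place of code of your own. Each camera call takes 0.05 s, during which the arm holds its last target. There are 200 camera calls.

## Working session

There is one attempt and no reset: what is moved stays moved. The work goes in short steps, Python scripts to look and compute and a tool call to move; the robot and the scene stay as the last step left them, time stands still between calls to the robot, and variables do not carry over. Pictures are saved under pics/ and viewed, at most 10 in all, crops included, and the job is handed in when it is done.

Besides the shell and the picture viewer there is one more tool, called after "Call:" as name(argument=value, ...) on one line, values as JSON. jog_arm: Moves the arm, as the interface text tells. Scaled input: -1 to 1 covers 0.025 m each way for a shift and 8 degrees each way for a turn. Its arguments: {"type":"object","properties":{"plan":{"type":"string"}},"required":["plan"]}

```bash
ls; mkdir -p pics
cat > h.py <<'E'
import numpy as np, cv2
from station import r
def cast(cal,px,z):
    K=np.array(cal["mtx"]);d=np.array(cal["distortion"]);T=np.array(cal["extrinsics"])
    u=cv2.undistortPoints(np.array(px,float).reshape(-1,1,2),K,d).reshape(-1,2)
    D=np.c_[u[:,0],-u[:,1],-np.ones(len(u))]@T[:3,:3].T;o=T[:3,3]
    z=np.broadcast_to(z,len(u))
    return o+D*((z-o[2])/D[:,2])[:,None]
def cloud(cal,dep):
    h,w=dep.shape;K=np.array(cal["mtx"]);T=np.array(cal["extrinsics"])
    uu,vv=np.meshgrid(np.arange(w),np.arange(h))
    u=cv2.undistortPoints(np.stack([uu,vv],-1).reshape(-1,1,2).astype(float),K,np.array(cal["distortion"])).reshape(h,w,2)
    P=np.stack([u[...,0]*dep,-u[...,1]*dep,-dep],-1)
    return P@T[:3,:3].T+T[:3,3]
E
python3 - <<'E'
from h import *
s=r.sense();print(s["time_s"],s["tcp_pos"],s["ee_rot"],s["gripper_width"])
for n in("scene","top"):
    c=r.get_calibration(n);a,d=r.capture(n);np.savez(n,a=a,d=d)
    cv2.imwrite(f"pics/{n}1.png",a[...,::-1]);print(n,np.round(c["extrinsics"],3).tolist(),(d>0).mean())
E
```

```text
pics
0.0 [ 0.14041888 -0.60839784  0.22147166] [[-9.74427985e-01 -2.24699326e-01 -5.60388239e-04]
 [-2.24700012e-01  9.74425736e-01  2.09505148e-03]
 [ 7.53000652e-05  2.16739604e-03 -9.99997648e-01]] 1.0007010672822678
scene [[-0.815, 0.415, -0.404, 0.055], [-0.579, -0.607, 0.544, 0.863], [-0.019, 0.678, 0.735, 0.911], [0.0, 0.0, 0.0, 1.0]] 0.9958852132161459
top [[0.004, 0.99, -0.138, 0.382], [-1.0, 0.002, -0.015, 0.224], [-0.014, 0.138, 0.99, 0.999], [0.0, 0.0, 0.0, 1.0]] 0.9960378011067709
```

View pics/scene1.png

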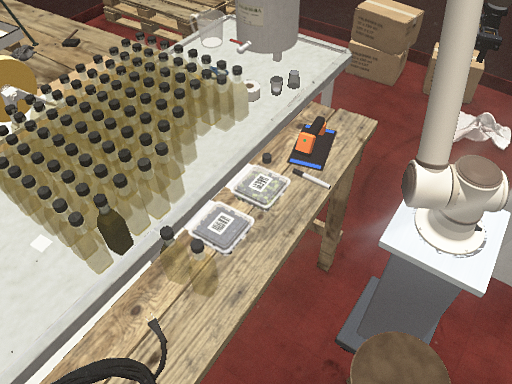

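View pics/top1.png

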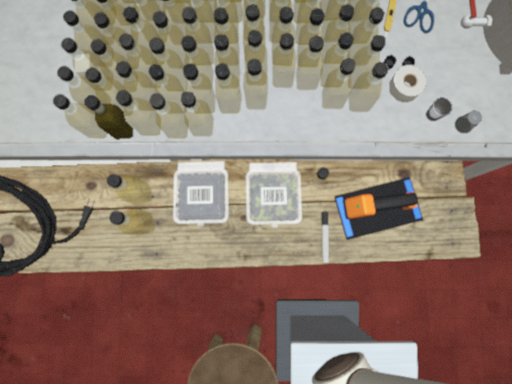

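The scene view shows the scanner on its pad at (313,140), the green box at (260,185) and the black box at (220,225). In the top view the scanner is at (380,207) with its barrel pointing left (+y). The black label is at (200,195), the green box at (273,195), and the bottle caps at (115,181) and (117,217).

Run:
```python
from h import *
f=np.load("top.npz");a,d=f["a"],f["d"];c=r.get_calibration("top");P=cloud(c,d)
hsv=cv2.cvtColor(a,cv2.COLOR_RGB2HSV)
for n,(u,v) in dict(bench=(300,250),pad=(355,228),hand=(400,202),bar=(362,205),label=(200,195),lid=(185,212),capa=(115,181),capb=(117,217),shelf=(330,140),bott=(255,66),thing=(323,173)).items(): print(n,np.round(P[v,u],3))
roi=np.zeros(d.shape,bool);roi[170:245,325:430]=1
blue=roi&(abs(hsv[...,0].astype(int)-110)<12)&(hsv[...,1]>150)&(hsv[...,2]>120)
org=roi&(hsv[...,0]<18)&(hsv[...,1]>200)&(hsv[...,2]>150)&(P[...,2]>.06)
def rect(m,z):
    q=np.argwhere(m)[:,::-1].astype(float);w=cast(c,q,z)[:,:2]
    (cx,cy),(w_,h_),an=R=cv2.minAreaRect(w.astype(np.float32)*1000);print(len(q),np.round(R[0],1),np.round(R[1],1),round(R[2],1))
rect(blue,.006)
n,l,s,ce=cv2.connectedComponentsWithStats(blue.astype(np.uint8))
for i in range(1,n):
    if s[i,4]>15: rect(l==i,.006)
rect(org,.096)
hm=roi&(P[...,2]>.05)&(hsv[...,2]<90);rect(hm,.07)
w=P[hm];print("handle cloud",np.median(w,0))
rl=np.zeros(d.shape,bool);rl[183:207,184:216]=1
rect(rl&(hsv[...,2]>185)&(hsv[...,1]<40),.048)
st=np.zeros(d.shape,bool);st[:160,100:400]=1;print("shelf max z",P[st][:,2].max(), "x,y bottles",P[st&(P[...,2]>.3)].min(0) if (st&(P[...,2]>.3)).any() else None)
```

```text
bench [0.385 0.135 0.004]
pad [ 0.442 -0.009  0.005]
hand [ 0.501 -0.105  0.077]
bar [ 0.491 -0.006  0.096]
label [0.521 0.389 0.05 ]
lid [0.478 0.426 0.052]
capa [0.53  0.55  0.196]
capb [0.451 0.54  0.199]
shelf [0.666 0.058 0.046]
bott [0.769 0.247 0.244]
thing [0.584 0.074 0.022]
199 [495.7 -72. ] [107.1 202.8] 14.5
69 [ 556.1 -151.8] [30.2 16.3] 15.7
34 [489.3  19. ] [52.  8.] 14.1
66 [ 480.1 -172. ] [26.8 17. ] 15.8
1 [462.3  18.6] [0. 0.] 0.0
562 [481.7 -61.3] [ 75.6 181.6] 5.1
handle cloud [ 0.50359425 -0.09058296  0.07513381]
400 [523. 391.] [46.9 64.5] 2.8
shelf max z 0.998504904663399 x,y bottles [0.38151458 0.2236261  0.9985049 ]
```

Run:
```python
import numpy as np,cv2
a=np.load("top.npz")["a"][...,::-1]
cv2.imwrite("pics/crop1.png",np.hstack([cv2.resize(a[165:250,160:245],(400,400)),cv2.resize(a[165:250,335:420+10][:, :85],(400,400))]))
```

```text
(no output)
```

View pics/crop1.png

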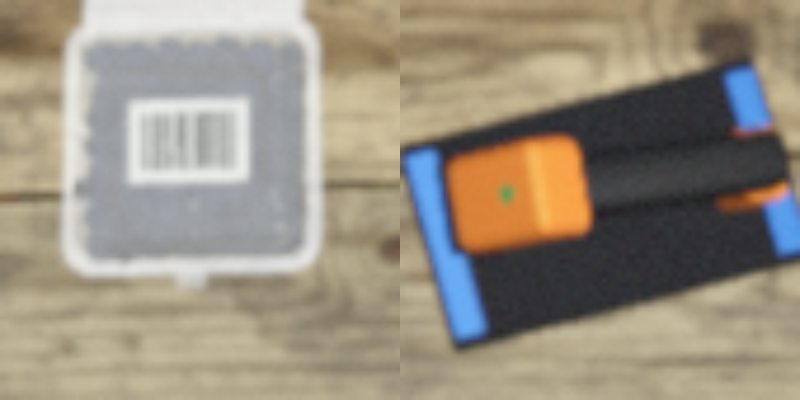

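The crop shows the scanner yawed about 6° and the pad about 14.5°, both relative to the image. The scanner also sits off-centre on the pad. I'll move above it now and measure it with the wrist camera.

Call:
jog_arm(plan="-1 0.93 -0.1 0 0 0 -1; -1 0.93 -0.1 0 0 0 -1; -1 0.93 -0.1 0 0 0 -1; -1 0.93 -0.1 0 0 0 -1; -1 0.93 -0.1 0 0 0 -1; -1 0.93 -0.1 0 0 0 -1; -1 0.93 -0.1 0 0 0 -1; -1 0.93 -0.1 0 0 0 -1; -1 0.93 -0.1 0 0 0 -1; -1 0.93 -0.1 0 0 0 -1")

```text
time_s: 1.1
tcp_pos: [0.3322, -0.3248, 0.2474]
ee_rot: [[-0.974, -0.225, -0.0], [-0.225, 0.974, 0.0], [0.0, 0.0, -1.0]]
wrist_force: [-0.3, -1.2, -1.5]
gripper_width: 1.0
gripper_force: 0.0
```

Call:
jog_arm(plan="-1 0.93 0 0 0 0 -1; -1 0.93 0 0 0 0 -1; -1 0.93 0 0 0 0 -1; -1 0.93 0 0 0 0 -1; -1 0.93 0 0 0 0 -1; -1 0.93 0 0 0 0 -1; -1 0.93 0 0 0 0 -1; -1 0.93 0 0 0 0 -1; 0 0 0 0 0 -1 -1; 0 0 0 0 0 -1 -1")

```text
time_s: 2.1
tcp_pos: [0.4851, -0.0989, 0.2468]
ee_rot: [[-0.871, -0.491, -0.002], [-0.491, 0.871, 0.0], [0.001, 0.001, -1.0]]
wrist_force: [-0.3, 0.3, -0.1]
gripper_width: 0.998
gripper_force: 0.0
```

Call:
jog_arm(plan="0 0 0 0 0 -1 -1; 0 0 0 0 0 -1 -1; 0 0 0 0 0 -1 -1; 0 0 0 0 0 -1 -1; 0 0 0 0 0 -1 -1; 0 0 0 0 0 -1 -1; 0 0 0 0 0 -1 -1; 0 0 0 0 0 -0.8 -1; 0 0 0 0 0 0 -1; 0 0 0 0 0 0 -1")

```text
time_s: 3.1
tcp_pos: [0.4847, -0.1, 0.2473]
ee_rot: [[0.022, -1.0, -0.001], [-1.0, -0.022, 0.0], [-0.0, 0.001, -1.0]]
wrist_force: [0.3, 0.3, 0.2]
gripper_width: 1.003
gripper_force: 0.0
```

Run:
```python
from h import *
s=r.sense();print(s["time_s"],s["tcp_pos"],np.round(s["ee_rot"],3).tolist(),s["joints"])
for n in("wrist","top"):
    c=r.get_calibration(n);a,d=r.capture(n);np.savez(n+"2",a=a,d=d,E=c["extrinsics"])
    cv2.imwrite(f"pics/{n}2.png",a[...,::-1]);print(n,np.round(c["extrinsics"],3).tolist())
```

```text
3.1 [ 0.48471276 -0.09997195  0.24726791] [[0.022, -1.0, -0.001], [-1.0, -0.022, 0.0], [-0.0, 0.001, -1.0]] [ 7.17723909e+00  8.22772483e+00 -1.49374005e+01 -1.05328342e-02
 -6.68719089e+01 -5.91861976e+00]
wrist [[-1.0, 0.021, 0.005, 0.487], [-0.022, -0.957, -0.289, -0.179], [-0.001, -0.289, 0.957, 0.41], [0.0, 0.0, 0.0, 1.0]]
top [[0.004, 0.99, -0.138, 0.382], [-1.0, 0.002, -0.015, 0.224], [-0.014, 0.138, 0.99, 0.999], [0.0, 0.0, 0.0, 1.0]]
```

View pics/wrist2.png

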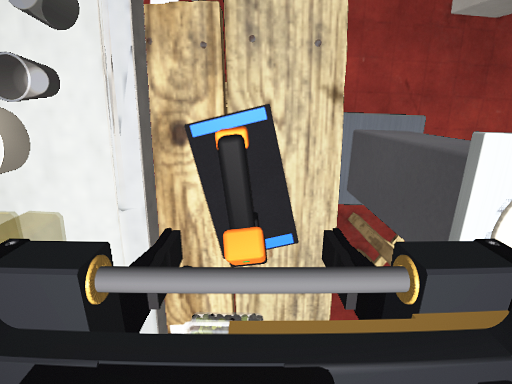

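The wrist view shows the pad from (186,124) and (269,104) down to (298,242), with the handle running from (232,145) to (238,225) and the barrel at (245,245). I'll fit the handle axis and the pad rectangle.

Run:
```python
from h import *
def ax(w):
    R=cv2.minAreaRect((w[:,:2]*1000).astype(np.float32));m=w[:,:2].mean(0);v=np.linalg.svd(w[:,:2]-m)[2][0] if len(w)<4000 else None
    print(len(w),"rect",np.round(R[0],1),np.round(R[1],1),round(R[2],1),"mean",m*1000,"dir",None if v is None else np.degrees(np.arctan2(v[1],v[0]))%180)
for n in("wrist","top"):
    f=np.load(n+"2.npz");a,d=f["a"],f["d"];c=dict(r.get_calibration(n));c["extrinsics"]=f["E"];P=cloud(c,d)
    hsv=cv2.cvtColor(a,cv2.COLOR_RGB2HSV).astype(int)
    roi=(P[...,0]>.40)&(P[...,0]<.585)&(P[...,1]>-.2)&(P[...,1]<.05)&(P[...,2]<.13)
    print(n,"bench z",np.median(P[(P[...,0]>.40)&(P[...,0]<.43)&(abs(P[...,1]+.1)<.05)&(P[...,2]<.05)][:,2]))
    org=roi&(hsv[...,0]<20)&(hsv[...,1]>180)&(hsv[...,2]>150)
    hd=roi&(P[...,2]>.055)&(hsv[...,1]<100)&(hsv[...,2]<100)
    print("handle");ax(P[hd]);print(np.percentile(P[hd][:,2],[5,50,95]))
    print("barrel top");ax(P[org&(P[...,2]>.095)])
    print("scanner all>.04");ax(P[roi&(P[...,2]>.04)])
    bl=roi&(abs(hsv[...,0]-107)<12)&(hsv[...,1]>120)&(hsv[...,2]>120)&(P[...,2]<.03)
    print("blue");q=np.argwhere(bl)[:,::-1];ax(cast(c,q,.006))
    k,l,s,_=cv2.connectedComponentsWithStats(bl.astype(np.uint8))
    for i in range(1,k):
        if s[i,4]>20: ax(cast(c,np.argwhere(l==i)[:,::-1],.006))
```

```text
wrist bench z -0.0017859095068794018
handle
2438 rect [505.  -93.4] [ 33.7 114.5] 8.2 mean [504.263926   -95.41402932] dir 98.1559513960288
[0.06799047 0.07433385 0.07594334]
barrel top
66 rect [492.7 -10.1] [46.5 12.1] 7.4 mean [493.42583683  -8.06845856] dir 7.211645868537194
scanner all>.04
4308 rect [498.5 -64. ] [ 52.4 187.3] 6.7 mean [500.80915726 -72.17801254] dir None
blue
1308 rect [495.8 -71.8] [105.6 205.3] 14.6 mean [ 501.76206553 -123.76901102] dir 115.09267898449399
1014 rect [ 519.4 -162.6] [105.6  17.7] 14.6 mean [ 519.08443797 -162.91232617] dir 14.37027259013204
294 rect [442.1  11.2] [43.3 17.3] 15.0 mean [442.01755647  11.23548408] dir 15.408988836286023
top bench z 8.481169191942861e-06
handle
3 rect [493.2  26.6] [39.9  3.1] 2.6 mean [498.20718966  26.27364947] dir 4.492252034864947
[0.05568179 0.05732885 0.05829454]
barrel top
0 rect [0. 0.] [0. 0.] 0.0 mean [nan nan] dir 0.0
scanner all>.04
205 rect [486.7  21.4] [56.3 26. ] 26.8 mean [485.30718143  18.8414595 ] dir 19.176150629828868
blue
248 rect [472.1  18.7] [107.5  19.4] 15.4 mean [468.55442052  18.83357254] dir 16.49759537544969
248 rect [472.1  18.7] [107.5  19.4] 15.4 mean [468.55442052  18.83357254] dir 16.49759537544969<stdin>:3: RuntimeWarning: Mean of empty slice.
  ret = um.true_divide(
```

Pad centre is (0.4958, -0.0719) with yaw 104.6°. The scanner origin is about (0.4995, -0.064) with yaw 97.7°, which puts the grip point at (0.501, -0.074). I'll turn, shift and descend.

Call:
jog_arm(plan="0 0 0 0 0 -0.8 -1; -0.5 -0.4 0 0 0 0 -1; -0.45 -0.38 0 0 0 0 -1; 0 0 1 0 0 0 -1; 0 0 1 0 0 0 -1; 0 0 1 0 0 0 -1; 0 0 1 0 0 0 -1; 0 0 1 0 0 0 -1; 0 0 1 0 0 0 -1; 0 0 0 0 0 0 -1")

```text
time_s: 4.2
tcp_pos: [0.499, -0.0732, 0.0943]
ee_rot: [[0.134, -0.991, -0.008], [-0.991, -0.134, -0.001], [-0.0, 0.008, -1.0]]
wrist_force: [-0.4, 0.0, 0.3]
gripper_width: 0.998
gripper_force: 0.0
```

Call:
jog_arm(plan="0 0 0.6 0 0 0 -1; 0 0 0.6 0 0 0 -1; 0 0 0.5 0 0 0 -1; 0 0 0.5 0 0 0 -1; 0 0 0 0 0 0 -1; 0 0 0 0 0 0 0; 0 0 0 0 0 0 0.5; 0 0 0 0 0 0 1; 0 0 0 0 0 0 1; 0 0 0 0 0 0 1")

```text
time_s: 5.2
tcp_pos: [0.5012, -0.0738, 0.0429]
ee_rot: [[0.136, -0.991, 0.001], [-0.991, -0.136, 0.0], [-0.0, -0.001, -1.0]]
wrist_force: [-0.4, -1.0, 0.6]
gripper_width: 0.626
gripper_force: 0.0
```

Call:
jog_arm(plan="0 0 0 0 0 0 1; 0 0 0 0 0 0 1; 0 0 0 0 0 0 1; 0 0 0 0 0 0 1; 0 0 0 0 0 0 1; 0 0 0 0 0 0 1; 0 0 0 0 0 0 1; 0 0 0 0 0 0 1; 0 0 0 0 0 0 1; 0 0 0 0 0 0 1")

```text
time_s: 6.2
tcp_pos: [0.501, -0.0739, 0.0426]
ee_rot: [[0.136, -0.991, 0.0], [-0.991, -0.136, -0.0], [0.0, -0.0, -1.0]]
wrist_force: [0.1, -0.6, -0.1]
gripper_width: 0.364
gripper_force: 30.0
```

Call:
jog_arm(plan="0 0 -0.4 0 0 0 1; 0 0 -1 0 0 0 1; 0 0 -1 0 0 0 1; 0 0 -1 0 0 0 1; 0 0 -1 0 0 0 1; 0 0 -1 0 0 0 1; 0 0 -1 0 0 0 1; 0 0 -0.6 0 0 0 1; 0 0 0 0 0 0 1; 0 0 0 0 0 0 1")

```text
time_s: 7.2
tcp_pos: [0.5003, -0.0737, 0.2171]
ee_rot: [[0.135, -0.991, -0.001], [-0.991, -0.135, 0.001], [-0.001, 0.001, -1.0]]
wrist_force: [-0.3, 0.1, -2.2]
gripper_width: 0.364
gripper_force: 30.0
```

Run:
```python
from h import *
s=r.sense();print(s["time_s"],s["tcp_pos"],np.round(s["ee_rot"],3).tolist(),np.round(s["joints"],1),s["gripper_width"],s["gripper_force"],s["wrist_force"])
im=[]
for n in("wrist","scene"):
    c=r.get_calibration(n);a,d=r.capture(n);np.savez(n+"3",a=a,d=d,E=c["extrinsics"]);im.append(a[...,::-1])
cv2.imwrite("pics/w3.png",np.hstack([im[0][64:,112:512],cv2.resize(im[1][60:220,230:430],(400,320))]))
```

```text
7.2 [ 0.50025005 -0.07369163  0.21709795] [[0.135, -0.991, -0.001], [-0.991, -0.135, 0.001], [-0.001, 0.001, -1.0]] [ 10.   10.7 -16.4  -0.1 -63.   -2.2] 0.36421509439945166 29.98553043231368 [-0.3281453   0.14101989 -2.18286258]
```

View pics/w3.png

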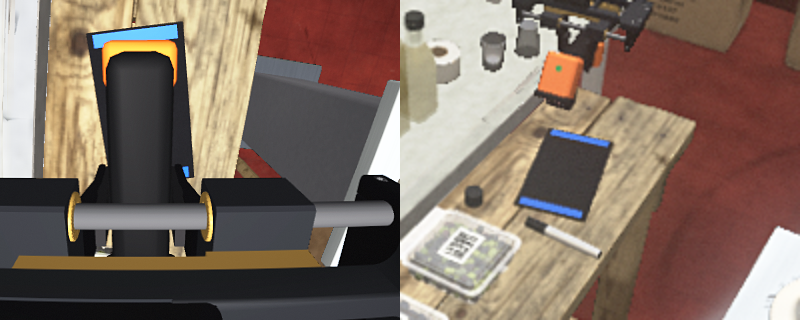

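The scanner is lifted clear. In the wrist view the handle runs centred between the fingers, with the orange tail at crop (140,48). The pad is empty and fully visible in the scene view. Next I'll check the pitch and offset in the hand and measure the pad and label again.

Run:
```python
from h import *
s=r.sense();R=np.array(s["ee_rot"]);t=np.array(s["tcp_pos"])
for n in("wrist","scene"):
    f=np.load(n+"3.npz");a,d=f["a"],f["d"];c=dict(r.get_calibration(n));c["extrinsics"]=f["E"];P=cloud(c,d)
    hsv=cv2.cvtColor(a,cv2.COLOR_RGB2HSV).astype(int)
    T=(P-t)@R  # tool frame
    org=(hsv[...,0]<20)&(hsv[...,1]>180)&(hsv[...,2]>100)&(np.abs(T).max(-1)<.13)
    w=T[org];print(n,"orange tool-frame min/max",np.percentile(w,[1,50,99],axis=0).round(4).tolist())
    if n=="wrist":
        hd=(hsv[...,2]<90)&(abs(T[...,1])<.009)&(T[...,0]>.02)&(T[...,0]<.055)&(T[...,2]<.0)&(T[...,2]>-.07)
        w=T[hd];p=np.polyfit(w[:,0],w[:,2],1);print("handle top slope deg",np.degrees(np.arctan(p[0])),"z at grip",p[1],len(w))
        e=(hsv[...,2]<90)&(T[...,0]>.02)&(T[...,0]<.055)&(T[...,2]<-.02)&(T[...,2]>-.06)&(abs(T[...,1])<.025)
        for x0 in(.022,.03,.038,.046):
            b=T[e&(abs(T[...,0]-x0)<.004)];print(x0,np.percentile(b[:,1],[2,98]).round(4))
    else:
        bl=(abs(hsv[...,0]-107)<12)&(hsv[...,1]>120)&(hsv[...,2]>80)&(np.linalg.norm(P[...,:2]-[.496,-.072],axis=-1)<.15)&(P[...,2]<.03)
        q=np.argwhere(bl)[:,::-1];w=cast(c,q,.006);print("pad",cv2.minAreaRect((w[:,:2]*1000).astype(np.float32)))
        wl=(hsv[...,1]<40)&(hsv[...,2]>170)&(abs(P[...,0]-.522)<.05)&(abs(P[...,1]-.39)<.055)
        m=cv2.morphologyEx(wl.astype(np.uint8),cv2.MORPH_CLOSE,np.ones((5,5)));k,l,st,_=cv2.connectedComponentsWithStats(m)
        for i in range(1,k):
            if st[i,4]>60: w=cast(c,np.argwhere(l==i)[:,::-1],.048);print("label?",cv2.minAreaRect((w[:,:2]*1000).astype(np.float32)))
```

```text
wrist orange tool-frame min/max [[0.0237, -0.0209, -0.097], [0.0762, -0.001, -0.0075], [0.0821, 0.0187, -0.0044]]
handle top slope deg -0.17016760762882516 z at grip -0.0333286231279965 2707
0.022 [-0.0162  0.0145]
0.03 [-0.0165  0.0142]
0.038 [-0.0163  0.0145]
0.046 [-0.0165  0.0142]
scene orange tool-frame min/max [[-0.0953, -0.0226, -0.0556], [-0.0719, -0.0192, -0.0239], [0.0725, 0.0206, 0.0252]]
pad ((493.9111633300781, -71.20594024658203), (104.49909973144531, 205.75927734375), 14.624802589416504)
label? ((523.3831176757812, 388.310302734375), (103.5384292602539, 108.208251953125), 2.2297778129577637)
```

The scanner is held as planned: level to 0.2°, grip at x = -10 and centred. The label is at about (0.5225, 0.3905). I'll scan from the robot side, across the bars (forward yaw 3°), so the TCP target is (0.376, 0.383, 0.137).

Call:
jog_arm(plan="0 0 0 0 0 0.5 1; 0 0 0 0 0 1 1; 0 0 0 0 0 1 1; 0 0 0 0 0 1 1; 0 0 0 0 0 1 1; 0 0 0 0 0 1 1; 0 0 0 0 0 1 1; 0 0 0 0 0 1 1; 0 0 0 0 0 1 1; 0 0 0 0 0 1 1")

```text
time_s: 8.3
tcp_pos: [0.5002, -0.0739, 0.216]
ee_rot: [[-0.931, -0.366, -0.003], [-0.366, 0.931, -0.0], [0.003, 0.001, -1.0]]
wrist_force: [-0.8, 0.5, -2.7]
gripper_width: 0.363
gripper_force: 30.0
```

Call:
jog_arm(plan="0 0 0 0 0 1 1; 0 0 0 0 0 0.9 1; 0 0 0 0 0 0.45 1; 0.2 0.5 0 0 0 0 1; 0.2 1 0 0 0 0 1; 0.2 1 0 0 0 0 1; 0.2 1 0 0 0 0 1; 0.2 1 0 0 0 0 1; 0.2 1 0 0 0 0 1; 0.2 1 0 0 0 0 1")

```text
time_s: 9.3
tcp_pos: [0.4562, 0.0878, 0.2167]
ee_rot: [[-0.999, -0.054, -0.002], [-0.054, 0.999, -0.001], [0.002, -0.0, -1.0]]
wrist_force: [0.3, -0.2, -2.6]
gripper_width: 0.363
gripper_force: 30.0
```

Call:
jog_arm(plan="0.3 1 0 0 0 0 1; 0.3 1 0 0 0 0 1; 0.3 1 0 0 0 0 1; 0.3 1 0 0 0 0 1; 0.3 1 0 0 0 0 1; 0.3 1 0 0 0 0 1; 0.3 1 0 0 0 0 1; 0.3 0.5 0 0 0 0 1; 0 0 0 0 0 0 1; 0 0 0 0 0 0 1")

```text
time_s: 10.3
tcp_pos: [0.3871, 0.2705, 0.2169]
ee_rot: [[-0.999, -0.054, -0.001], [-0.054, 0.999, -0.001], [0.001, -0.001, -1.0]]
wrist_force: [0.1, 0.1, -2.4]
gripper_width: 0.365
gripper_force: 30.0
```

Run:
```python
from h import *
s=r.sense();print(s["time_s"],s["tcp_pos"],np.round(s["ee_rot"],4).tolist(),np.round(s["joints"],1),s["gripper_width"])
for n in("wrist","top","scene"):
    c=r.get_calibration(n);a,d=r.capture(n);np.savez(n+"4",a=a,d=d,E=c["extrinsics"])
    if n!="top":cv2.imwrite(f"pics/{n}4.png",a[...,::-1])
```

```text
10.3 [0.38709103 0.27053035 0.21688273] [[-0.9985, -0.0539, -0.0012], [-0.0539, 0.9985, -0.0014], [0.0013, -0.0013, -1.0]] [  54.7    7.4  -20.6   -0.   -62.2 -141.6] 0.36547861933678955
```

View pics/scene4.png

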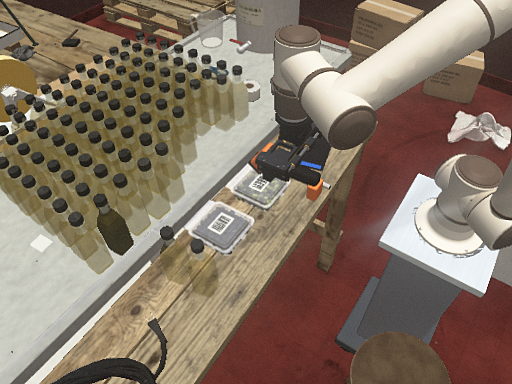

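The scene view shows the scanner held over the green box at (290,165), with the black label in clear view at (220,226). Some rows were speed-limited and fell short, which is fine. I'll refine the label position from both cameras.

Run:
```python
from h import *
for n,f in(("top",np.load("top.npz")),("scene",np.load("scene4.npz"))):
    a,d=f["a"],f["d"];c=r.get_calibration(n);P=cloud(c,d)
    hsv=cv2.cvtColor(a,cv2.COLOR_RGB2HSV).astype(int)
    q=cast(c,np.argwhere(np.ones(d.shape))[:,::-1],.048).reshape(*d.shape,3)
    near=(abs(q[...,0]-.522)<.033)&(abs(q[...,1]-.39)<.043)
    v=hsv[...,2];
    for th in(150,165,180):
        m=near&(v>th)&(hsv[...,1]<50)
        k,l,st,_=cv2.connectedComponentsWithStats(m.astype(np.uint8));i=1+st[1:,4].argmax()
        R=cv2.minAreaRect((q[l==i][:,:2]*1000).astype(np.float32));print(n,th,np.round(R[0],1),np.round(R[1],1),round(R[2],1))
    lb=near&(abs(q[...,0]-.522)<.015)&(abs(q[...,1]-.39)<.02);print("depth z",np.median(P[lb][:,2]))
```

```text
top 150 [522.8 390. ] [64.  85.9] 0.1
top 165 [522.8 392.6] [64.  77.7] 0.2
top 180 [522.7 392.4] [48.5 66.2] 1.3
depth z 0.05222746053831501
scene 150 [523.2 389.1] [48.9 68.6] 2.2
scene 165 [522.8 389.8] [45.8 66.9] 2.5
scene 180 [523.  389.5] [45.5 66.8] 1.7
depth z 0.05262500432581696
```

Call:
jog_arm(plan="0.02 0.5 0 0 0 0 1; 0.02 0.5 0.2 0 0 0 1; 0.02 0.5 0.4 0 0 0 1; 0.02 0.5 0.4 0 0 0 1; 0.02 0.5 0.4 0 0 0 1; 0.02 0.5 0.4 0 0 0 1; 0.02 0.5 0.4 0 0 0 1; 0.02 0.5 0.4 0 0 0 1; 0.01 0.35 0.4 0 0 0 1; 0 0.15 0.2 0 0 0 1")

```text
time_s: 11.45
tcp_pos: [0.3773, 0.3834, 0.1361]
ee_rot: [[-0.999, -0.053, -0.001], [-0.053, 0.999, -0.001], [0.001, -0.001, -1.0]]
wrist_force: [0.1, -1.1, -1.8]
gripper_width: 0.362
gripper_force: 30.0
```

Call:
jog_arm(plan="0 0 0 0 0 0 1; 0 0 0 0 0 0 1; 0 0 0 0 0 0 1; 0 0 0 0 0 0 1; 0 0 0 0 0 0 1; 0 0 0 0 0 0 1; 0 0 0 0 0 0 1; 0 0 0 0 0 0 1; 0 0 0 0 0 0 1; 0 0 0 0 0 0 1")

```text
time_s: 12.45
tcp_pos: [0.3777, 0.3829, 0.1375]
ee_rot: [[-0.999, -0.052, -0.0], [-0.052, 0.999, -0.0], [0.0, -0.0, -1.0]]
wrist_force: [-0.1, 0.6, -1.7]
gripper_width: 0.368
gripper_force: 30.0
```

Run:
```python
from h import *
s=r.sense();R=np.array(s["ee_rot"]);t=np.array(s["tcp_pos"]);print(s["time_s"],t,R.round(4).tolist(),np.round(s["joints"],1))
w=t+R@[-.089,0,.0073];a=np.radians(55);sd=R@[-np.cos(a),0,np.sin(a)];L=np.array([.523,.3905,.048])
k=(w[2]-.048)/-sd[2];print("hit",w+sd*k,"dist",np.linalg.norm(L-w),"err tool",R.T@(L-(w+sd*.1)))
a,d=r.capture("scene");cv2.imwrite("pics/s5.png",cv2.resize(a[110:290,140:380,::-1],(800,600)))
```

```text
12.45 [0.37774149 0.38285401 0.1375251 ] [[-0.9986, -0.0523, -0.0], [-0.0523, 0.9986, -0.0001], [0.0, -0.0001, -1.0]] [  62.7   18.2  -18.7    0.   -53.1 -149.7]
hit [0.52411059 0.39050966 0.048     ] dist 0.09974097762441628 err tool [8.95503723e-04 4.84098015e-05 3.05760236e-04]
```

View pics/s5.png

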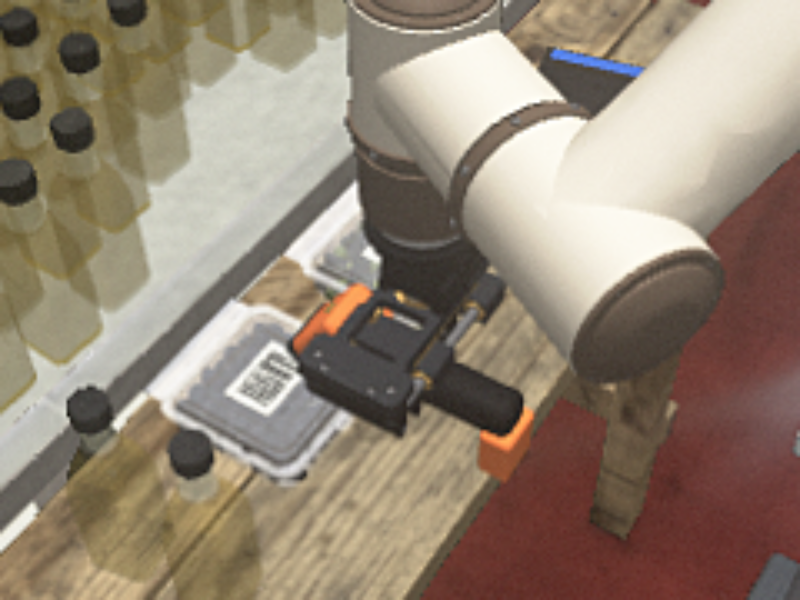

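The crop shows the barrel at (335,320) aimed at the black label at (268,378). The computed aim is about 1 mm off, the distance is 99.7 mm and the handle is level. I'll hold for another second, then return.

Call:
jog_arm(plan="0 0 0 0 0 0 1; 0 0 0 0 0 0 1; 0 0 0 0 0 0 1; 0 0 0 0 0 0 1; 0 0 0 0 0 0 1; 0 0 0 0 0 0 1; 0 0 0 0 0 0 1; 0 0 0 0 0 0 1; 0 0 0 0 0 0 1; 0 0 0 0 0 0 1")

```text
time_s: 13.5
tcp_pos: [0.3778, 0.3829, 0.1376]
ee_rot: [[-0.999, -0.052, 0.0], [-0.052, 0.999, 0.0], [-0.0, 0.0, -1.0]]
wrist_force: [-0.1, 0.1, -2.3]
gripper_width: 0.367
gripper_force: 30.0
```

Call:
jog_arm(plan="0 0 -0.4 0 0 0 1; 0 0 -0.8 0 0 0 1; 0 0 -0.8 0 0 0 1; 0 -0.4 -0.8 0 0 0 1; -0.2 -0.8 -0.4 0 0 0 1; -0.2 -1 0 0 0 0 1; -0.2 -1 0 0 0 0 1; -0.2 -1 0 0 0 0 1; -0.2 -1 0 0 0 0 1; -0.2 -1 0 0 0 0 1")

```text
time_s: 14.5
tcp_pos: [0.4157, 0.2274, 0.2177]
ee_rot: [[-0.999, -0.052, -0.0], [-0.052, 0.999, -0.0], [0.0, -0.0, -1.0]]
wrist_force: [0.5, -0.5, -1.8]
gripper_width: 0.363
gripper_force: 30.0
```

Call:
jog_arm(plan="-0.2 -1 0 0 0 0 1; -0.2 -1 0 0 0 0 1; -0.2 -1 0 0 0 0 1; -0.2 -1 0 0 0 0 1; -0.2 -1 0 0 0 0 1; -0.2 -1 0 0 0 0 1; -0.2 -1 0 0 0 0 1; -0.2 -1 0 0 0 0 1; -0.2 -1 0 0 0 0 1; -0.2 -1 0 0 0 0 1")

```text
time_s: 15.5
tcp_pos: [0.4781, -0.0194, 0.2177]
ee_rot: [[-0.999, -0.052, -0.0], [-0.052, 0.999, -0.0], [0.0, -0.0, -1.0]]
wrist_force: [-0.2, -0.3, -2.9]
gripper_width: 0.368
gripper_force: 30.0
```

Call:
jog_arm(plan="-0.4 -1 0 0 0 0 1; -0.4 -1 0 0 0 0 1; 0 -0.6 0 0 0 0 1; 0 0 0 0 0 -0.5 1; 0 0 0 0 0 -1 1; 0 0 0 0 0 -1 1; 0 0 0 0 0 -1 1; 0 0 0 0 0 -1 1; 0 0 0 0 0 -1 1; 0 0 0 0 0 -1 1")

```text
time_s: 16.5
tcp_pos: [0.5012, -0.0822, 0.2176]
ee_rot: [[-0.569, -0.822, -0.001], [-0.822, 0.569, -0.0], [0.001, 0.001, -1.0]]
wrist_force: [-0.1, 0.0, -2.8]
gripper_width: 0.365
gripper_force: 30.0
```

Call:
jog_arm(plan="0 0 0 0 0 -1 1; 0 0 0 0 0 -1 1; 0 0 0 0 0 -1 1; 0 0 0 0 0 -1 1; 0 0 0 0 0 -1 1; 0 0 0 0 0 -0.8 1; 0 0 0 0 0 -0.4 1; 0 0 0 0 0 0 1; 0 0 0 0 0 0 1; 0 0 0 0 0 0 1")

```text
time_s: 17.5
tcp_pos: [0.5019, -0.0816, 0.2176]
ee_rot: [[0.251, -0.968, -0.0], [-0.968, -0.251, 0.0], [-0.0, 0.0, -1.0]]
wrist_force: [-0.3, -1.0, -1.8]
gripper_width: 0.366
gripper_force: 30.0
```

Run:
```python
from h import *
s=r.sense();R=np.array(s["ee_rot"]);t=np.array(s["tcp_pos"]);print(s["time_s"],t,R.round(4).tolist())
for n in("scene",):
    c=r.get_calibration(n);a,d=r.capture(n);P=cloud(c,d);hsv=cv2.cvtColor(a,cv2.COLOR_RGB2HSV).astype(int)
    bl=(abs(hsv[...,0]-107)<12)&(hsv[...,1]>120)&(hsv[...,2]>80)&(np.linalg.norm(P[...,:2]-[.496,-.072],axis=-1)<.15)&(P[...,2]<.03)
    w=cast(c,np.argwhere(bl)[:,::-1],.006);print("pad",cv2.minAreaRect((w[:,:2]*1000).astype(np.float32)))
y=np.radians(104.6);f=np.array([np.cos(y),np.sin(y)]);g=np.array([.495,-.0716])-.01*f
print("turn about tool z deg",(np.degrees(np.arctan2(-R[1,0],-R[0,0]))-104.6),"then shift tool x,y units",np.array([-f,[-f[1],f[0]]])@(g-t[:2])/.025,"z",(t[2]-.0425)/.025)
```

```text
17.5 [ 0.50185963 -0.08162108  0.21759349] [[0.2508, -0.968, -0.0001], [-0.968, -0.2508, 0.0], [-0.0, 0.0001, -1.0]]
pad ((493.9111633300781, -71.20594024658203), (104.49909973144531, 205.75927734375), 14.624802589416504)
turn about tool z deg -0.07498109796898689 then shift tool x,y units [-0.0570639   0.16448466] z 7.00373979486496
```

Call:
jog_arm(plan="-0.05 0.16 0.5 0 0 0 1; 0 0 1 0 0 0 1; 0 0 1 0 0 0 1; 0 0 1 0 0 0 1; 0 0 1 0 0 0 1; 0 0 0.9 0 0 0 1; 0 0 0.6 0 0 0 1; 0 0 0.4 0 0 0 1; 0 0 0.25 0 0 0 1; 0 0 0 0 0 0 1")

```text
time_s: 18.55
tcp_pos: [0.4979, -0.0811, 0.0509]
ee_rot: [[0.252, -0.968, -0.001], [-0.968, -0.252, -0.0], [-0.0, 0.001, -1.0]]
wrist_force: [-0.9, 0.4, -2.5]
gripper_width: 0.362
gripper_force: 30.0
```

Call:
jog_arm(plan="0 0 0.1 0 0 0 1; 0 0 0.1 0 0 0 1; 0 0 0.1 0 0 0 1; 0 0 0.04 0 0 0 1; 0 0 0 0 0 0 1; 0 0 0 0 0 0 1; 0 0 0 0 0 0 1; 0 0 0 0 0 0 1; 0 0 0 0 0 0 1; 0 0 0 0 0 0 1")

```text
time_s: 19.55
tcp_pos: [0.498, -0.0811, 0.0428]
ee_rot: [[0.252, -0.968, 0.0], [-0.968, -0.252, -0.0], [0.0, -0.0, -1.0]]
wrist_force: [-0.6, 0.1, -2.4]
gripper_width: 0.366
gripper_force: 30.0
```

Call:
jog_arm(plan="0 0 0.02 0 0 0 1; 0 0 0 0 0 0 1; 0 0 0.02 0 0 0 1; 0 0 0 0 0 0 1; 0 0 0 0 0 0 1; 0 0 0 0 0 0 1; 0 0 0 0 0 0 1; 0 0 0 0 0 0 1; 0 0 0 0 0 0 1; 0 0 0 0 0 0 1")

```text
time_s: 20.55
tcp_pos: [0.4981, -0.0811, 0.0425]
ee_rot: [[0.252, -0.968, 0.0], [-0.968, -0.252, -0.0], [0.0, -0.0, -1.0]]
wrist_force: [-1.8, -0.3, 5.8]
gripper_width: 0.366
gripper_force: 30.0
```

Contact: the weight is on the feet with a light press. I'll open the gripper and then rise.

Call:
jog_arm(plan="0 0 0 0 0 0 0.2; 0 0 0 0 0 0 0; 0 0 0 0 0 0 -0.3; 0 0 0 0 0 0 -0.6; 0 0 0 0 0 0 -1; 0 0 0 0 0 0 -1; 0 0 0 0 0 0 -1; 0 0 0 0 0 0 -1; 0 0 0 0 0 0 -1; 0 0 0 0 0 0 -1")

```text
time_s: 21.55
tcp_pos: [0.498, -0.0811, 0.0418]
ee_rot: [[0.252, -0.968, 0.0], [-0.968, -0.252, 0.0], [0.0, -0.0, -1.0]]
wrist_force: [-0.6, -0.3, -0.1]
gripper_width: 0.995
gripper_force: 0.0
```

Call:
jog_arm(plan="0 0 -0.3 0 0 0 -1; 0 0 -0.6 0 0 0 -1; 0 0 -1 0 0 0 -1; 0 0 -1 0 0 0 -1; 0 0 -1 0 0 0 -1; 0 0 -1 0 0 0 -1; 0 0 -1 0 0 0 -1; 0 0 -1 0 0 0 -1; 0 0 -1 0 0 0 -1; 0 0 0 0 0 0 -1")

```text
time_s: 22.55
tcp_pos: [0.5, -0.0812, 0.2438]
ee_rot: [[0.253, -0.968, 0.009], [-0.968, -0.253, 0.0], [0.002, -0.009, -1.0]]
wrist_force: [0.6, -0.0, -0.6]
gripper_width: 1.001
gripper_force: 0.0
```

Run:
```python
from h import *
s=r.sense();print(s["time_s"],s["tcp_pos"],s["gripper_width"])
c=r.get_calibration("wrist");a,d=r.capture("wrist");P=cloud(c,d);hsv=cv2.cvtColor(a,cv2.COLOR_RGB2HSV).astype(int)
b,_=r.capture("scene");cv2.imwrite("pics/f.png",np.hstack([a[64:,100:500,::-1],cv2.resize(b[80:280,150:400,::-1],(400,320))]))
roi=(abs(P[...,0]-.495)<.09)&(abs(P[...,1]+.072)<.125)
m=roi&(P[...,2]>.04)&(P[...,2]<.12);R=cv2.minAreaRect((P[m][:,:2]*1000).astype(np.float32));print("scanner",R)
h=P[roi&(P[...,2]>.055)&(P[...,2]<.09)&(hsv[...,2]<100)&(hsv[...,1]<100)];A=np.c_[h[:,:2],np.ones(len(h))];print("handle z",np.median(h[:,2]))
bl=roi&(abs(hsv[...,0]-107)<12)&(hsv[...,1]>120)&(hsv[...,2]>120)&(P[...,2]<.03)
print("pad",cv2.minAreaRect((cast(c,np.argwhere(bl)[:,::-1],.006)[:,:2]*1000).astype(np.float32)))
```

```text
22.55 [ 0.50004733 -0.081176    0.24384088] 1.0005226482458198
scanner ((496.42498779296875, -71.6343002319336), (53.079803466796875, 183.80276489257812), 14.636789321899414)
handle z 0.07434601784674008
pad ((495.8092346191406, -71.98208618164062), (105.439453125, 204.46495056152344), 14.580667495727539)
```

View pics/f.png

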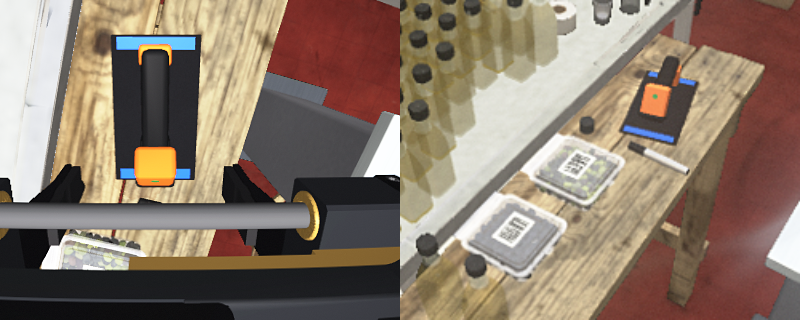

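The scanner stands at (155,115) in the left crop, centred and aligned on the pad to within 1 mm and 0.1°. The right crop shows the boxes and bottles undisturbed. Handing in.

```bash
python3 -c "
from station import r
print(r.finish_job())"
```

```text
the job is handed in; nothing more can be done
None
```

I scanned the black-olive label from 99.7 mm, aimed within about 1 mm with the handle level and held still for about 2 s. The scanner is back on its feet within about 1 mm of the pad's centre and released, at 22.6 s; the final picture shows the boxes and bottles undisturbed.

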